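# Shut the multimeter case and its two clasps

## Robot

A 6-joint arm with a two-finger parallel gripper is mounted at the origin on the work surface. World frame = base frame: x ahead of the robot, y to its left, z up, the work surface at z = 0. Lengths are in m, angles in rad, forces in N, time in s.
With the tool pointing down it reaches from about 0.275 to 0.825 m from the base axis. Payload 5.2 kg.
Tool frame: the origin (TCP) lies midway between the tips of the shut fingers; the grasp point (between the pads) lies 19 mm behind it; z points along the fingers, y is the line along which they close (so a half turn about z gives the same grasp; the last joint's range is limited). The gripper opens to 93 mm and grips with 3 to 60 N. Pads are 15 mm wide; open, the fingers measure 128 mm over their backs; the gripper's body (75 mm by 188 mm) begins 65 mm behind the grasp point.
Start: joints at [0.938, 0.259, 1.535, -0, 1.348, -0.203], TCP at [0.229, 0.5, 0.219] pointing down, gripper open.
Joint ranges: [-3.14, 3.14], [-0.91, 2.08], [0.19, 2.58], [-1.22, 4.36], [0.22, 2.71], [-3.12, 3.12]. Speed limits (rad/s): [2.57, 2.57, 3.14, 3.14, 3.14, 3.14].

## Interface

Orientations are given as a rotation vector (axis times angle).
In Python, from rig import * gives the robot as it stands. The module is installed in compiled form; this text tells all that it offers. Calls block until the motion is done:
- movep(position, orientation): joint-space move of the TCP to a pose.
- move_linear(position, frame=None, v=0.15, f_stop=None): straight line of the TCP; frame=None keeps the orientation; v is the mean speed in m/s. With f_stop (N) it stops when the force on the tool has changed by that much, and returns True; else False.
- set_joints(angles): joint-space move.
- release() and grab(strength=None): open the fingers fully, or close them until they stop; strength is the grip in N (None keeps the last).
- sleep(seconds).
- solve_ik(position, orientation): joint angles nearest the present ones, or None.
- read_camera(name): name is "scene" or "top" or "wrist"; returns (picture, depth): 420x560x3 uint8, red, green, blue; 420x560 float32, m along the optical axis (not along the pixel's ray), 0 where there is no reading.
- camera_model(name): a dict with "fx", "fy", "cx", "cy" (pixels), "origin" and "rotation" of the camera in the world. Camera axes: x right, y down, z forward; pixel columns grow to the right and rows downward; lengths in m; the calibration is good to about 2 mm. A picture is of the moment at which its call begins: read the wrist's pose just before it. camera_model takes no time and is no camera call; for the wrist camera it gives the pose at the moment of the call.
A pose or a line that the arm cannot do raises MotionError and nothing moves.
- job_done(): hands the job in; it is judged then, once.
Readings, each from a call of its own:
- read_t(): time.
- read_joints(): joint angles.
- read_joint_vel(): joint speeds.
- read_joint_torque(): joint torques, N m.
- read_ee_pos(): TCP position.
- read_tcp_rot(): TCP orientation.
- read_contact_force(): force on the tool from outside, world axes, zero at the start.
- read_wrist_torque(): the same for the moment, N m.
- read_opening(): opening from 0.0 (shut) to 1.0 (fully open).
- read_grasp_force(): force on a finger pad.
Only numpy, scipy, OpenCV 4.12 (cv2) and the standard library are available. Lean on these libraries where they do the work, as an engineer would, in place of code of your own. Each camera call takes 0.05 s, during which the arm holds its last target. There are 200 camera calls.

## Task

Shut the steel multimeter case on the bench with your fingertips: push its lid over and down until it is fully shut, without slamming it, then press both front clasps down flat against the front of the case. Grip and lift nothing; leave the case standing where it is with the meter inside, and leave the other things on the bench alone.

Things in the scene. Friction and masses are not known exactly. Their poses are not given: they have to be found in the camera images.
- case: Grey steel multimeter case, 2.6 kg (the lid adds 0.5), loose on four rubber feet. Footprint 160 mm (its x) by 260 mm (its y), rim 64 mm high, top of the shut lid 88 mm. Origin: centre of the underside, on the bench. The front with clasps and carrying handle faces its -x, towards the robot; +y is its left end as the robot sees it; the lid hinges on its rear (+x) rim.
- carry_handle (a point): Middle of the folded carrying handle's bar, 26 mm above the bench, in the middle of the case's front: 99 mm wide along y, stands 11 mm out from the front, reaches up to 56 mm. Not to be used.
- lid_body (a joint): Angle of the lid about its rear hinge, rad: 0 = shut on the rim, 1.57 = upright, more = leaning back away from the robot (stop at 2.0). It starts well open. The hinge is stiff (friction 0.75 N m: 3 to 8 N at the free edge moves it), so the lid stays where it is left and neither falls nor springs. The lid is a shell 160 x 260 mm, 24 mm deep.
- lid_hinge (a point): Middle of the lid's hinge line: in the case's frame at x = +80, y = 0, z = 64 mm. The hinge line runs along the case's y.
- lid_edge (a point): Middle of the lid's free edge, where its outer (top) face meets its front skirt: 160 mm from the hinge line along the lid and 24 mm out. Its z axis is the outward normal of the outer face; its x axis points along the lid from free edge to hinge. With the lid open the outer face is on the far side from the robot.
- leaf_left (a joint): Angle of the left clasp leaf about its pivot on the lid, rad: 0 = flat against lid skirt and case front (shut), 1.57 = straight out from the front (level when the lid is shut), more = raised (stop 2.7). It starts well open and stays where left (friction 0.03 N m, 1 N at the lip; no snap). Leaf: steel plate 34 mm wide, 40 mm from pivot to curled lip, 2.5 mm thick, 5.6 at the lip.
- clasp_left_pivot (a point): Middle of the left clasp's pivot line on the lid's front skirt, at +85 mm along the case's y; the pivot line runs along the case's y. With the lid shut it is 76 mm above the bench and 5.5 mm in front of the case's front face.
- clasp_left_lip (a point): Middle of the lip of the left clasp leaf, 40 mm from the pivot. With lid and clasp shut it lies 36 mm above the bench, about 6 mm in front of the case's front face.
- leaf_right (a joint): Angle of the right clasp leaf about its pivot on the lid, rad: 0 = flat against lid skirt and case front (shut), 1.57 = straight out from the front (level when the lid is shut), more = raised (stop 2.7). It starts well open and stays where left (friction 0.03 N m, 1 N at the lip; no snap). Leaf: steel plate 34 mm wide, 40 mm from pivot to curled lip, 2.5 mm thick, 5.6 at the lip.
- clasp_right_pivot (a point): Middle of the right clasp's pivot line on the lid's front skirt, at -85 mm along the case's y; the pivot line runs along the case's y. With the lid shut it is 76 mm above the bench and 5.5 mm in front of the case's front face.
- clasp_right_lip (a point): Middle of the lip of the right clasp leaf, 40 mm from the pivot. With lid and clasp shut it lies 36 mm above the bench, about 6 mm in front of the case's front face.
- meter: Handheld multimeter, 84 x 178 x 45 mm, loose, lying face up in the foam recess of the case, its top 60 mm above the bench, below the rim. Origin: centre of its underside. It stays in the case.
- wrench: Green-handled wrench, 190 mm long, lying flat beside the right end of the case. Bystander; origin at its underside.
- level: Orange plastic spirit level, 230 x 22 x 44 mm high, standing on edge behind the case (beyond its open lid). Bystander; origin at its underside (in the middle).
- sockets: Black socket rail 225 x 34 mm with eight chrome sockets standing on it, 46 mm high in all, to the right of the wrench. Bystander; origin at its underside (in the middle).
- pot: Stoneware pot, 82 mm across and 104 mm high, with pencils that reach about 195 mm high, to the left of the case. Bystander; origin at its underside (in the middle).
- tape: Grey tape measure, 66 x 30 x 62 mm high, to the left of the case, nearer the robot than the pot. Bystander; origin at its underside (in the middle).
- jar: Glass jar with steel cap, 62 mm across and 75 mm high, behind the right end of the case. Bystander; origin at its underside (in the middle).
Mind the look-alikes: they are no part of the job. What is meant by the meter is not orange, red or turquoise, and is the larger of those in its own colour.

How it is judged:
On the way, in this order (a step that is already met when the one before it is completed fails the run):
1. the lid is fully shut (below 0.03 rad, that is 5 mm at its edge) while both clasps still stand open (above 0.5 rad) (value of joint lid_body below 0.03 rad and value of joint each of leaf_left, leaf_right above 0.5 rad), for 0.2 s.
2. both clasps are pressed flat (below 0.15 rad, that is 6 mm at the lip) with the lid shut (value of joint lid_body below 0.03 rad and value of joint each of leaf_left, leaf_right below 0.15 rad), for 0.2 s.
At the end, for the whole second after the job is handed in: The lid is within 0.03 rad of shut and both clasps are within 0.15 rad of flat; the case stands flat and still on the bench within 50 mm of where it stood, with the meter lying in its recess (all of step 2 and distance of case from where it was at the start of the episode below 0.05 m and angle between case's own z axis and vertical below 0.03 rad and height (world z) of case below 0.006 m and linear speed of case below 0.01 m/s and z of meter in the frame of case below 0.03 m and horizontal distance between meter and case below 0.06 m); the robot touches nothing.
It fails at once if the case is lifted (15 mm) or tipped (0.15 rad) (height (world z) of case above 0.015 m or angle between case's own z axis and vertical above 0.15 rad).
It fails at once if the lid is slammed (it swings shut faster than 5 rad/s, 0.8 m/s at its edge) (velocity of joint lid_body below -5 rad/s).
It fails at once if the meter is lifted out of its recess (20 mm) (z of meter in the frame of case above 0.035 m).
It fails at once if a bystander is moved by more than 30 mm, carried, or knocked over (distance of any of wrench, level, sockets, pot, tape, jar from where it was at the start of the episode above 0.03 m or angle between any of level, pot, tape, jar, sockets's own z axis and vertical above 0.5 rad).
It also fails if it takes over 51 s, if anything falls off the work surface, if the arm or the gripper's body presses on something with over 40 N, if the wrist force passes 120 N, or if a joint passes its speed limit or range.

## Working session

There is one attempt and no reset: what is moved stays moved. The work goes in short steps, each a Python script; the robot and the scene stay as the last script left them, time stands still between calls to the robot, and variables do not carry over. Pictures are saved under pics/ and viewed, at most 10 in all, crops included, and the job is handed in when it is done.

```bash
mkdir -p pics
python3 - <<'E'
from rig import *
import cv2,numpy as np
for n in("scene","top"):
    p,d=read_camera(n); cv2.imwrite(f"pics/{n}0.png",p[:,:,::-1]); np.save(f"pics/{n}0.npy",d)
    m=camera_model(n); print(n,m)
print(read_t(),read_tcp_rot())
E
```

```text
scene {'fx': 475.6263311042201, 'fy': 475.6263311042201, 'cx': 278.64253081043205, 'cy': 209.47202045813526, 'origin': array([1.42081546, 0.23905941, 0.96701846]), 'rotation': array([-1.3900093 , -2.11592801,  0.90103009])}
top {'fx': 402.51081638168586, 'fy': 402.51081638168586, 'cx': 276.47694564566683, 'cy': 218.5211545278308, 'origin': array([ 0.48043446, -0.07310124,  1.32584243]), 'rotation': array([-2.21853893,  2.17812705, -0.05665596])}
0.1 [-6.69806829e-01 -3.06866354e+00  2.33808047e-03]
```

View pics/scene0.png

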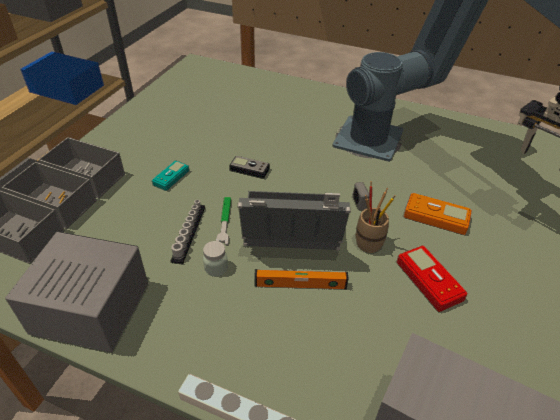

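View pics/top0.png

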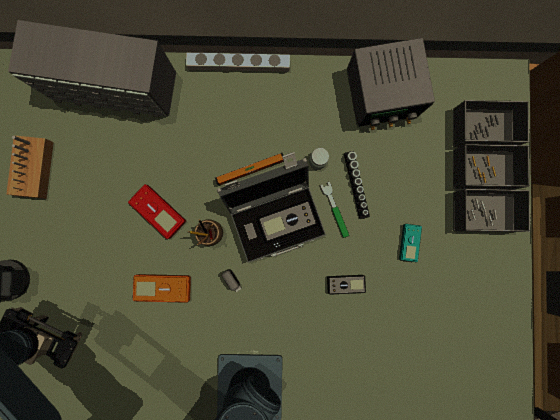

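Meter candidates, top view: in the case (285,222), and loose look-alikes in black small (345,284), orange (161,288), red (157,211) and turquoise (410,242). The one in the case is meant. The case is the only one, at about (272,215), with its front facing down and its lid open at the top. I'll check with one close crop.

Run:
```python
import cv2
p=cv2.imread("pics/top0.png")[140:275,180:360]
cv2.imwrite("pics/c1.png",cv2.convertScaleAbs(cv2.resize(p,None,fx=4.4,fy=4.4,interpolation=cv2.INTER_CUBIC),alpha=1.6,beta=15))
```

```text
(no output)
```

View pics/c1.png

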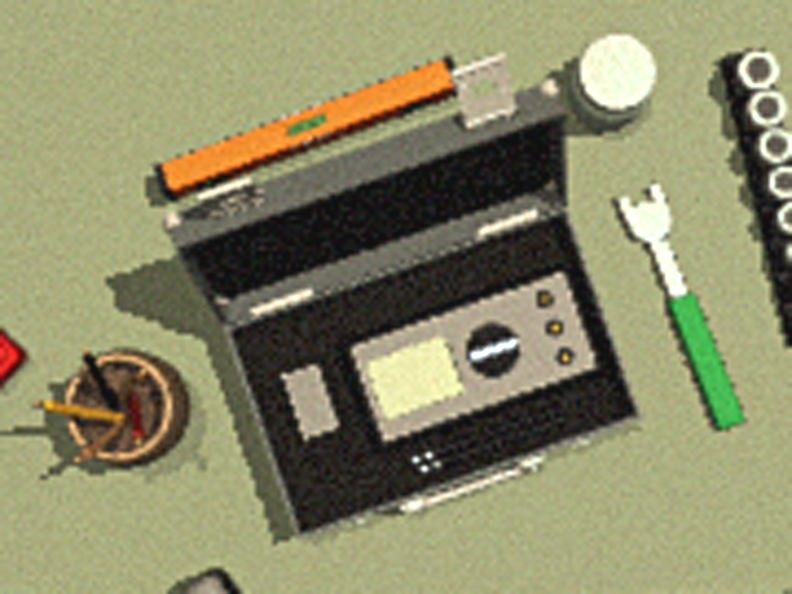

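The close crop confirms the case, with the meter lying in it. Rim corners in the crop: front-left (298,533), front-right (636,412), rear-right (570,210), rear-left (230,325). The right leaf stands out at (487,90) and the left one near (225,190). Next I'll fit the pose and profile the lid from depth.

```bash
cat > h.py <<'E'
from rig import *
import cv2,numpy as np
from scipy.spatial.transform import Rotation as R
def ray(n,u,v,z):
    m=camera_model(n);d=R.from_rotvec(m["rotation"]).apply([(u-m["cx"])/m["fx"],(v-m["cy"])/m["fy"],1])
    o=np.array(m["origin"]);return o+d*(z-o[2])/d[2]
def cloud(n,d,m=None):
    m=m or camera_model(n);v,u=np.nonzero(d>0);z=d[v,u]
    return R.from_rotvec(m["rotation"]).apply(np.c_[(u-m["cx"])/m["fx"]*z,(v-m["cy"])/m["fy"]*z,z])+m["origin"],u,v
E
cat > a.py <<'E'
from h import *
c=np.array([ray("top",180+u/4.4,140+v/4.4,.064)[:2] for u,v in((298,533),(636,412),(570,210),(230,325))])
loc=np.array([[-80,130],[-80,-130],[80,-130],[80,130]])/1e3
q=c-c.mean(0); yaw=np.arctan2((loc[:,0]*q[:,1]-loc[:,1]*q[:,0]).sum(),(loc*q).sum()); C=c.mean(0)
A=np.array([[np.cos(yaw),-np.sin(yaw)],[np.sin(yaw),np.cos(yaw)]])
print("C",C,"yaw",yaw,"resid",np.round((q-loc@A.T)*1e3,1).tolist())
for n in("top","scene"):
    P,u,v=cloud(n,np.load(f"pics/{n}0.npy")); L=np.c_[(P[:,:2]-C)@A,P[:,2]]
    for y0 in(85,40,0,-40,-85):
        s=L[(abs(L[:,1]-y0/1e3)<.006)&(L[:,0]>.0)&(L[:,0]<.22)&(L[:,2]>.075)]*1e3
        print(n,y0,[(int(a),int(b)) for a,_,b in s[np.argsort(-s[:,2])]][::max(1,len(s)//14)])
print("pot",((ray("top",205,234,.1)[:2]-C)@A), "tape",((ray("top",231,280,.06)[:2]-C)@A))
E
python3 a.py
```

```text
C [ 0.52452797 -0.08337306] yaw 0.34816783441341204 resid [[1.8, -0.7], [3.3, 4.9], [-3.4, -0.6], [-1.7, -3.6]]
top 85 [(141, 263), (138, 258), (137, 248), (134, 233), (134, 222), (120, 218), (127, 217), (121, 215), (124, 164), (121, 152), (118, 143), (116, 131), (112, 121), (111, 110), (107, 95), (102, 87)]
top 40 [(126, 220), (122, 218), (139, 217), (135, 215), (142, 214), (138, 213), (141, 209), (125, 161), (123, 153), (118, 140), (116, 131), (112, 118), (109, 105), (106, 97), (103, 85)]
top 0 [(135, 220), (127, 217), (142, 215), (129, 215), (143, 213), (138, 213), (127, 172), (125, 162), (122, 150), (119, 142), (116, 127), (114, 120), (109, 106), (105, 96), (105, 85)]
top -40 [(122, 221), (128, 218), (128, 216), (140, 215), (134, 214), (133, 213), (146, 208), (126, 163), (122, 153), (119, 140), (117, 131), (114, 119), (113, 106), (106, 97), (102, 82)]
top -85 [(164, 249), (161, 245), (156, 242), (143, 233), (143, 228), (138, 226), (127, 221), (126, 217), (123, 216), (127, 165), (124, 154), (119, 140), (114, 124), (112, 107), (106, 92), (102, 77)]
scene 85 [(141, 262), (141, 257),
[... 267 characters left out ...]
 157), (125, 145), (120, 132), (115, 117), (115, 106), (110, 89), (105, 77)]
scene 0 [(129, 221), (120, 216), (135, 214), (140, 213), (143, 206), (138, 192), (137, 181), (135, 171), (129, 159), (124, 144), (124, 133), (120, 122), (118, 109), (112, 97), (108, 77)]
scene -40 [(122, 219), (131, 217), (135, 215), (139, 213), (143, 207), (140, 194), (136, 183), (133, 171), (131, 158), (126, 146), (124, 134), (118, 121), (117, 110), (114, 95), (109, 83)]
scene -85 [(166, 249), (134, 223), (136, 216), (140, 214), (144, 207), (140, 197), (136, 184), (133, 174), (131, 161), (129, 150), (122, 135), (122, 122), (117, 110), (111, 97), (110, 84)]
pot [0.04259725 0.22230078] tape [-0.11733801  0.19729941]
```

Lid angle is about 1.82 rad, the left leaf about 1.57 and the right about 2.2. Now I'll push the lid over along its arc, with the shut fingers vertical in the middle of its edge.

```bash
cat >> h.py <<'E'
C=np.array([.5245,-.0834]);yaw=.348
cx=np.array([np.cos(yaw),np.sin(yaw),0]);cy=np.array([-cx[1],cx[0],0])
def W(x,y,z): return np.r_[C,0]+(cx*x+cy*y)/1e3+np.array([0,0,z/1e3])   # case mm -> world
def L(p): d=np.array(p)-np.r_[C,0]; return np.round(np.array([d@cx,d@cy,d[2]])*1e3,1)
def rot(s,tilt=0):
    y=s*cx;z=np.array([0,0,-1.]);return (R.from_rotvec(cy*tilt)*R.from_matrix(np.c_[np.cross(y,z),y,z])).as_rotvec()
E
cat > b.py <<'E'
from h import *
grab(20)
p=read_ee_pos(); move_linear([p[0],p[1],.36],v=.25)
q0=np.array(read_joints());best=None
for s in(1,-1):
    q=solve_ik(W(175,0,300),rot(s))
    if q is not None:
        c=abs(np.array(q)-q0).max(); print(s,np.round(q,2))
        if best is None or c<best[0]: best=(c,s)
s=best[1];open("s","w").write(str(s))
movep(W(175,0,330),rot(s)); move_linear(W(175,0,193),v=.15)
h=17.5;f0=np.array(read_contact_force())
for th in np.r_[np.linspace(1.82,.12,13)]:
    if th>np.pi/2:
        ph=th+.149; x=80-161.8*np.cos(ph);z=64+161.8*np.sin(ph)-20
    else:
        x=80-140*np.cos(th)+24*np.sin(th);z=64+140*np.sin(th)+24*np.cos(th)
    st=move_linear(W(x+h,0,z),v=.09,f_stop=25)
    print(round(th,2),st,L(read_ee_pos()),np.round(np.array(read_contact_force())-f0,1),round(read_t(),1))
    if st: break
p,d=read_camera("scene");cv2.imwrite("pics/s1.png",p[:,:,::-1])
E
python3 b.py
```

```text
1 [-0.2   0.49  1.   -0.    1.65 -0.54]
-1 [-0.2   0.49  1.   -0.    1.65  2.6 ]
1.82 False [160.4  -0.3 194.4] [-0.6 -1.  -0.7] 6.1
1.68 False [ 1.389e+02 -2.000e-01  2.011e+02] [0.9 0.1 0.7] 6.5
1.54 False [ 1.167e+02 -1.000e-01  2.048e+02] [ 1.4 -0.4  1.2] 6.9
1.4 False [9.620e+01 1.000e-01 2.057e+02] [ 0.6 -0.9  1.5] 7.3
1.25 False [7.600e+01 2.000e-01 2.041e+02] [ 1.3 -0.1  1. ] 7.7
1.11 False [ 56.4   0.2 199.7] [ 1.1  0.2 -0.5] 8.1
0.97 False [ 37.8   0.2 192.7] [ 0.4 -0.   0.2] 8.4
0.83 False [ 20.3   0.3 183.1] [ 0.2 -0.5 -0.8] 8.8
0.69 False [  4.2   0.3 171.1] [-0.1 -0.3 -0.5] 9.2
0.54 False [-10.    0.2 156.9] [ 0.2 -0.2 -0.3] 9.6
0.4 False [-22.    0.2 140.9] [ 0.1 -0.5  1. ] 9.9
0.26 False [-31.7   0.2 123.2] [ 0.8 -1.   0.7] 10.3
0.12 False [-3.860e+01  1.000e-01  1.045e+02] [-0.3  0.2  0.3] 10.7
```

View pics/s1.png

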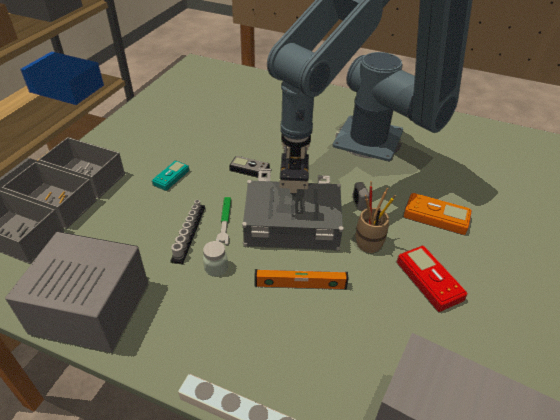

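The lid has come over and is nearly shut under the fingertips at (295,190), and the bystanders haven't moved. Now I'll press it fully down and measure.

```bash
cat > c.py <<'E'
from h import *
s=int(open("s").read())
f0=np.array(read_contact_force())
print(move_linear(W(-42,0,78),v=.04,f_stop=18),L(read_ee_pos()),np.round(np.array(read_contact_force())-f0,1))
sleep(.4)
print(L(read_ee_pos()),np.round(np.array(read_contact_force())-f0,1))
move_linear(W(-42,0,230),v=.2)
for n in("top","scene"):
    p,d=read_camera(n);cv2.imwrite(f"pics/{n}2.png",p[:,:,::-1]);np.save(f"pics/{n}2.npy",d)
    P,u,v=cloud(n,d);Q=np.c_[(P[:,:2]-C)@np.c_[cx[:2],cy[:2]],P[:,2]]*1e3
    for y0 in(85,30,-30,-85):
        k=Q[(abs(Q[:,1]-y0)<10)&(Q[:,0]>-150)&(Q[:,0]<100)&(Q[:,2]>60)&(Q[:,2]<130)]
        print(n,y0,[(b,int(np.median(k[abs(k[:,0]-b)<4,2]))) for b in range(-136,100,8) if (abs(k[:,0]-b)<4).sum()>3])
print(read_t())
a=cv2.imread("pics/top2.png")[150:270,190:350];cv2.imwrite("pics/c2.png",cv2.convertScaleAbs(cv2.resize(a,None,fx=4.8,fy=4.8,interpolation=cv2.INTER_CUBIC),alpha=1.5,beta=10))
E
python3 c.py
```

```text
True [-40.7  -0.3  88.2] [-2.6  1.3  9.8]
[-40.7  -0.4  88.2] [-0.9 -0.1  8.4]
top 85 [(-128, 74), (-120, 74), (-112, 72), (-104, 73), (-96, 74), (-88, 78), (-80, 85), (-72, 88), (-64, 88), (-56, 89), (-48, 87), (8, 88), (16, 87), (24, 89), (32, 87), (40, 88), (48, 88), (56, 87), (64, 88), (72, 88), (80, 85), (88, 65)]
top 30 [(80, 88)]
top -30 [(80, 88)]
top -85 [(-8, 89), (0, 89), (8, 88), (16, 87), (24, 87), (32, 88), (40, 88), (48, 87), (56, 87), (64, 87), (72, 87), (80, 87), (88, 67)]
scene 85 [(-128, 75), (-120, 74), (-112, 72), (-104, 74), (-96, 76), (-80, 86), (-72, 88), (-64, 88), (-56, 88), (-48, 86), (-40, 89), (-32, 88), (-24, 89), (-16, 88), (-8, 88), (0, 88), (8, 88), (16, 88), (24, 88), (32, 88), (40, 88), (48, 88), (56, 88), (64, 88), (72, 87), (80, 75), (88, 67)]
scene 30 [(-80, 87), (-72, 88), (-64, 87), (-56, 86), (-48, 88), (-40, 89), (-32, 89), (-24, 88), (-16, 88), (-8, 88), (0, 88), (8, 88), (16, 88), (24, 88), (32, 88), (40, 87), (48, 88), (56, 88), (64, 89), (72, 89), (80, 76)]
scene -30 [(-80, 87), (-72, 88), (-64, 87), (-56, 87), (-48, 87), (-40, 88), (-32, 88), (-24, 89), (-16, 88), (-8, 88), (0, 89), (8, 88), (16, 88), (24, 87), (32, 88), (40, 87), (48, 88), (56, 88), (64, 87), (72, 87), (80, 76)]
scene -85 [(-120, 97), (-112, 96), (-104, 91), (-96, 84), (-80, 87), (-72, 89), (-64, 88), (-56, 89), (-48, 87), (-40, 87), (-32, 88), (-24, 88), (-16, 88), (-8, 88), (0, 89), (8, 88), (16, 88), (24, 88), (32, 88), (40, 88), (48, 88), (56, 87), (64, 88), (72, 89), (80, 80), (88, 66)]
12.575
```

View pics/c2.png

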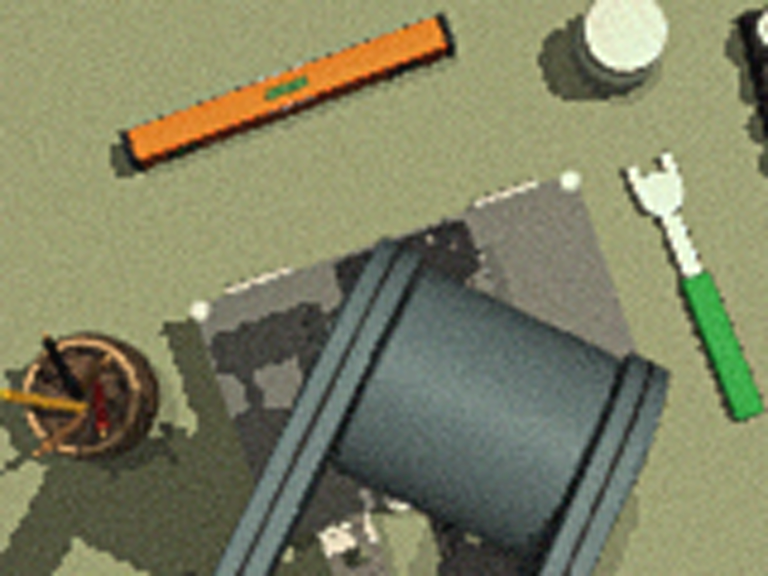

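The lid top reads 88 mm everywhere, so it is fully shut. In the crop the bystanders stand where they were, and the left leaf at about (345,540) stands out level. In depth the left leaf sits at z of about 74 out to x=-128, and the right lip at (-121,97). Now the clasps.

```bash
cat > d.py <<'E'
from h import *
s=int(open("s").read())
for y in(85,-85):
    movep(W(-117,y,160),rot(s))
    f0=np.array(read_contact_force())
    print("down",move_linear(W(-117,y,42),v=.08,f_stop=15),L(read_ee_pos()),np.round(np.array(read_contact_force())-f0,1))
    st=move_linear(W(-92,y,42),v=.03,f_stop=9); sleep(.2)
    print("in",st,L(read_ee_pos()),np.round(np.array(read_contact_force())-f0,1))
    x=L(read_ee_pos())[0]
    move_linear(W(x-25,y,42),v=.1);move_linear(W(x-25,y,160),v=.2)
move_linear(W(-200,-85,300),v=.25)
set_joints([0.938,0.259,1.535,0,1.348,-.203])
for n in("top","scene"):
    p,d=read_camera(n);cv2.imwrite(f"pics/{n}3.png",p[:,:,::-1]);np.save(f"pics/{n}3.npy",d)
    P,u,v=cloud(n,d);Q=np.c_[(P[:,:2]-C)@np.c_[cx[:2],cy[:2]],P[:,2]]*1e3
    for y0 in(85,-85):
        k=Q[(abs(Q[:,1]-y0)<10)&(Q[:,0]>-150)&(Q[:,0]<100)&(Q[:,2]<130)]
        print(n,y0,[(b,int(np.median(k[abs(k[:,0]-b)<3,2]))) for b in range(-130,-40,6) if (abs(k[:,0]-b)<3).sum()>3])
print(read_t())
a=cv2.imread("pics/top3.png")[150:285,190:350];cv2.imwrite("pics/c3.png",cv2.convertScaleAbs(cv2.resize(a,None,fx=4.4,fy=4.4,interpolation=cv2.INTER_CUBIC),alpha=1.5,beta=10))
E
python3 d.py
```

```text
down False [-116.9   84.9   42.2] [-1.  -0.6 -0.4]
in True [-105.9   85.9   41.4] [-1.4  0.2 -0.9]
down False [-116.8  -85.2   42.3] [-1.4 -0.9  0.3]
in True [-104.   -84.2   41.2] [-0.8 -0.6  0.5]
top 85 [(-130, 0), (-124, 0), (-118, 0), (-112, 0), (-106, -1), (-100, 0), (-94, 39), (-88, 77), (-82, 84), (-76, 87), (-70, 88), (-64, 88), (-58, 87), (-52, 88), (-46, 87)]
top -85 [(-130, 1), (-124, 0), (-118, 0), (-112, 0), (-106, 0), (-100, 0), (-94, 2), (-88, 60), (-82, 79), (-76, 88), (-70, 88), (-64, 88), (-58, 87), (-52, 88), (-46, 89)]
scene 85 [(-76, 88), (-70, 87), (-64, 87), (-58, 89), (-52, 87), (-46, 89)]
scene -85 [(-76, 87), (-70, 89), (-64, 88), (-58, 88), (-52, 88), (-46, 88)]
24.3917
```

View pics/c3.png

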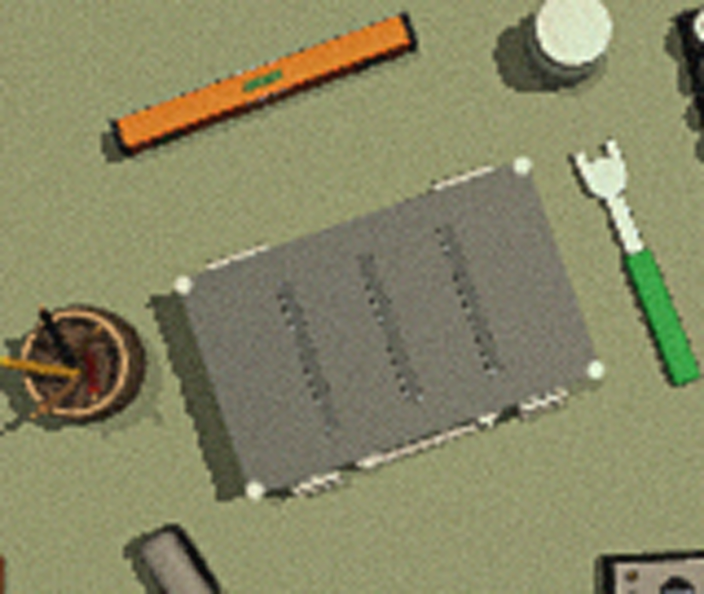

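Both clasps look folded down against the front, at crop (317,485) and (543,402). The push-in forces were low, though, so I can't be sure the left one is flat. I'll press both again more firmly and slowly, as there is time to spare.

```bash
cat > e.py <<'E'
from h import *
s=int(open("s").read())
p=read_ee_pos();move_linear([p[0],p[1],.3],v=.25)
for y in(85,-85):
    movep(W(-135,y,140 if y<0 else 260),rot(s)); move_linear(W(-135,y,43),v=.2); move_linear(W(-114,y,43),v=.15)
    f0=np.array(read_contact_force())
    for x in np.arange(-108,-92,1.):
        st=move_linear(W(x,y,43),v=.03,f_stop=25); f=(np.array(read_contact_force())-f0)@cx
        if st or f<-7: break
    sleep(.2); print(y,st,x,L(read_ee_pos()),round(f,1),((np.array(read_contact_force())-f0)@cx).round(1))
    move_linear(W(-135,y,43),v=.1);move_linear(W(-135,y,140),v=.25)
move_linear(W(-200,-85,250),v=.3)
q=read_joints(); set_joints([.938,.259,1.535,0,1.348,-.203])
p,d=read_camera("top");cv2.imwrite("pics/top4.png",p[:,:,::-1])
P,u,v=cloud("top",d);Q=np.c_[(P[:,:2]-C)@np.c_[cx[:2],cy[:2]],P[:,2]]*1e3
for y0 in(115,85,60,-60,-85,-115):
    k=Q[(abs(Q[:,1]-y0)<6)&(Q[:,0]>-110)&(Q[:,0]<-70)]; k=k[(k[:,2]>25)&(k[:,2]<82)]
    print(y0,sorted([(int(a),int(c)) for a,_,c in k])[:8])
print(read_t())
a=p[225:285,235:330,::-1];cv2.imwrite("pics/c4.png",cv2.convertScaleAbs(cv2.resize(a,None,fx=8,fy=8,interpolation=cv2.INTER_CUBIC),alpha=1.5,beta=10))
E
python3 e.py
```

```text
85 False -104.0 [-105.3   85.2   42.9] -7.4 -5.9
-85 False -102.0 [-103.5  -84.9   42.9] -8.2 -8.3
115 [(-80, 81)]
85 [(-93, 40), (-92, 38), (-92, 44), (-91, 41), (-90, 49), (-88, 74), (-87, 76), (-87, 78)]
60 [(-84, 55)]
-60 []
-85 [(-91, 40), (-89, 45), (-88, 45), (-86, 73), (-86, 73), (-85, 76), (-84, 75), (-83, 76)]
-115 []
38.9583
```

View pics/c4.png

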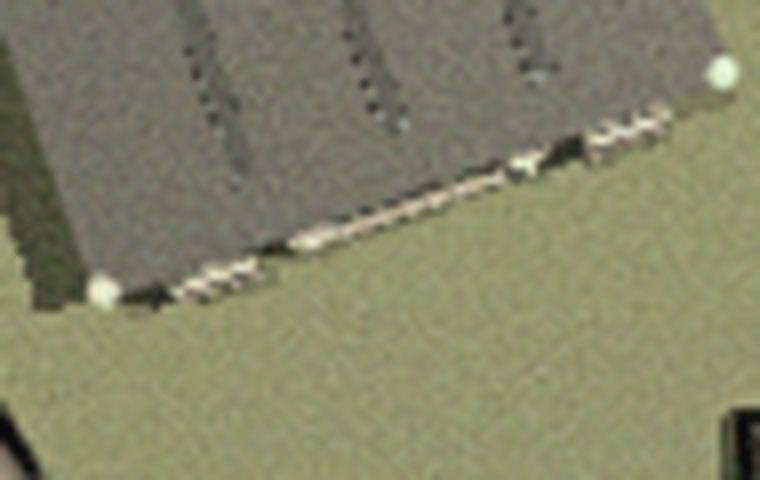

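Both leaves lie flat along the front, left at (220,278) and right at (628,130). They stood firm against 6–8 N, well above the 1 N that moves them, and the robot is clear.

```bash
python3 -c "
from rig import *
print(job_done())"
```

```text
the job is handed in; nothing more can be done
None
```

I pushed the lid fully shut and pressed both clasps flat, with no grip or lift. In the camera images the case and the things around it stayed where they were. I handed the job in after about 39 s of the 51 s allowed; the rig returned no verdict.

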